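# Find the microphone case that is not empty

## Task

Two matching closed wooden cases stand on the desk, one to the left and one to the right of a low metal tray; one holds a microphone capsule, the other is empty. Lift the left case about 10 cm off the desk, hold it still for a second to feel its weight and set it down, then lift and feel the right one in the same way. Stand the heavier case upright in the tray and leave the lighter one upright on the desk beside it, without dropping or tipping either.

Things in the scene. Friction and masses are not known exactly. Their poses are not given: they have to be found in the camera images.
- case_left: Case left of the tray (+y side) at the start: shut brown wooden box, 90 mm long (x), 46 mm wide (y), 58 mm high; brass clasp on one short side, hinges on the other; origin at the centre of its underside, z up. Grip it across the 46 mm width at mid-length. Looks like its twin, but one weighs 0.5 to 0.7 kg, the other about 0.2 kg: which one varies.
- case_right: Case right of the tray (-y side) at the start: shut brown wooden box, 90 mm long (x), 46 mm wide (y), 58 mm high; brass clasp on one short side, hinges on the other; origin at the centre of its underside, z up. Grip it across the 46 mm width at mid-length. Looks like its twin, but one weighs 0.5 to 0.7 kg, the other about 0.2 kg: which one varies.
- tray: low pale metal tray with a grey felt floor, fixed to the desk; 150 mm (its x) by 120 mm (its y) outside, 24 mm high, walls 5 mm thick, floor 5 mm thick (so a case in it stands 5 mm above the desk; inside 140 by 110 mm); origin at the centre of its underside, on the desk, z up. The raised lid of an open microphone case behind case_right reaches 0.21 m: cross the desk above it

How it is judged:
By the outcome, as a careful person would: the job done as asked, in the order asked, and still so for the second after the job is handed in, with the robot touching nothing.
It also fails if it takes over 72 s, if anything falls off the work surface, if the arm or the gripper's body presses on something with over 40 N, if the wrist force passes 120 N, or if a joint passes its speed limit or range.

## Robot

A 6-joint arm with a two-finger parallel gripper is mounted at the origin on a cart in front of the work surface, level with it; the furniture and walls round the work are solid. World frame = base frame: x ahead of the robot, y to its left, z up, the work surface at z = 0. Lengths are in mm, angles in rad, forces in N, time in s.
With the tool pointing down it reaches from about 400 to 925 mm from the base axis. Payload 12.5 kg.
Tool frame: the origin (TCP) lies on the centre line of the jaws, within the pads' length; the fingertips stand bot.tips_ahead ahead of it and the grasp point (between the pads) lies 3 mm ahead of it (bot.tips_ahead is the distance from the TCP to the fingertips, in mm); z points along the fingers, y is the line along which they close (so a half turn about z gives the same grasp; the last joint's range is limited). The gripper opens to 95 mm and grips with 3 to 60 N. Pads are 20 mm wide; open, the fingers measure 119 mm over their backs; the gripper's body (75 mm by 180 mm) begins 59 mm behind the grasp point.
Start: joints at [1.226, 0.491, 1.559, -0, 1.092, -0.106], TCP at [147.816, 607.285, 236.661] pointing down, gripper open.
Joint ranges: [-3.1, 3.1], [-0.84, 2.19], [0.05, 2.79], [-1.13, 4.28], [0.06, 2.93], [-2.69, 2.69]. Speed limits (rad/s): [2.22, 2.22, 2.79, 3.14, 3.14, 3.14].

## Interface

Orientations are given as a rotation vector (axis times angle).
In Python, from station import bot, eyes gives the robot as it stands.
- The arm moves only by the tool servo_tool, never from a script. Its arguments are lists of equal length, an entry for each row: "translation": the shift along the tool's x, y, z as a fraction of full scale, a list of three; "dr": the turn, a rotation vector about the tool's x, y, z as a fraction of full scale, a list of three; "grip": the closure, from 0 (fully open) to 1 (shut). In form: {"translation": [[tx, ty, tz], ...], "dr": [[wx, wy, wz], ...], "grip": [grip, ...]}. A call has 1 to 20 rows; each row shifts and turns the commanded pose from where the row before left it, along the tool's axes as they then stand; what a row does not reach is not made up. Full scale, the value 1, is 0.03 m for a shift and 45 degrees for a turn. A row lasts 1/8 s, in which the tool goes at most 62.5 mm and 10.7 degrees, less where a joint would pass 70% of its speed; a pose out of reach is approached as far as the arm can. A call with a number of a shift or a turn outside -1 to 1 is refused whole. A call with a gripper value outside its range is refused whole. The fingers move at their own pace and stop on an object; "squeeze" is the grip in N (left out, the last holds). Time passes only in rows, so rows that do not move let the fingers close. It gives the time, the measured TCP pose, the force, the opening and the grip force at its end, in the units of the state.
- bot.state(): the state, without advancing time (a new reading comes with each control period).
- eyes.get_image(name): name is "scene" or "side" or "wrist"; returns a dict with "img" (480x640x3 uint8, red, green, blue), "fx", "fy", "cx", "cy" (pixels), "k1" (the pictures are not rectified: a ray, as slopes to the right and down, at radius r is drawn at 1 + k1 r^2 times it, then the intrinsics apply), "pose" (4x4, takes a point from camera to world coordinates). Camera axes: x right, y down, z forward; pixel columns grow to the right and rows downward; lengths in mm; the calibration is good to about 2 mm. A picture is of the moment at which its call begins. There is no depth.
- bot.finish_job(): hands the job in; it is judged then, once.
Trained networks look in a picture, given as the dict that the camera call returned (one of the last four; its "shot" number tells which), for a name from the list of things; names that differ only in an ending like _2 or _b are one class to them, and where a whole thing is asked for, a point or a joint stands for the part that bears it (a point fixed in the world has none). Each returns a list of dicts, best first, with "confidence" (0 to 1); they miss things now and then, are a little off and sometimes report something else, mostly with a low value. They report only what shows in the picture. A call takes as long as a camera call.
- eyes.recognise(picture, thing): "centre" ([x, y, z] in mm, in world coordinates, good to about 4 mm: the middle of the surface that is visible of it).
The state is a dict: "t": time; "q": joint angles; "qd": joint speeds; "tau": joint torques, N m; "ee_pos": TCP position; "tool_rot": TCP orientation; "contact_force": force on the tool from outside, world axes, zero at the start; "wrist_torque": the same for the moment, N m; "finger_gap": finger opening in mm; "grasp_force": force on a finger pad.
Only numpy, scipy, OpenCV 4.12 (cv2) and the standard library are available. Lean on these libraries where they do the work, as an engineer would, in place of code of your own. Each camera call takes 0.05 s, during which the arm holds its last target. There are 200 camera calls.

## Working session

There is one attempt and no reset: what is moved stays moved. The work goes in short steps, Python scripts to look and compute and a tool call to move; the robot and the scene stay as the last step left them, time stands still between calls to the robot, and variables do not carry over. Pictures are saved under pics/ and viewed, at most 10 in all, crops included, and the job is handed in when it is done.

Besides the shell and the picture viewer there is one more tool, called after "Call:" by a JSON object that holds its "method" and its "body", one argument or row to a line. servo_tool: Moves the arm, as the interface text tells. Shift numbers are shares of 0.03 m and turn numbers shares of 45 degrees, none past 1 either way. Its arguments: {"type":"object","properties":{"translation":{"type":"array"},"dr":{"type":"array"},"grip":{"type":"array"},"squeeze":{"type":"number"}},"required":["translation","dr","grip"]}

```bash
mkdir -p pics
python3 - <<'E'
from station import bot, eyes
import cv2
s=bot.state();print({k:s[k] for k in('t','ee_pos','tool_rot','finger_gap','contact_force')},bot.tips_ahead)
for n in("scene","side"):
    p=eyes.get_image(n);cv2.imwrite(f"pics/{n}0.png",p["img"][:,:,::-1])
    print(n,p["pose"],p["fx"],p["cx"],p["cy"],p["k1"])
    for t in("case_left","case_right","tray"):
        print(n,t,[(d["centre"],d["confidence"]) for d in eyes.recognise(p,t)])
E
```

```text
{'t': 0.0, 'ee_pos': array([147.7399222 , 607.05491925, 236.05500856]), 'tool_rot': array([-3.74205902e-01, -3.11896512e+00,  1.72902141e-03]), 'finger_gap': 95.01436288141865, 'contact_force': array([0.20487508, 0.90996767, 0.34586234])} 22.0
scene [[ 5.31859962e-01 -6.36733304e-01  5.58297125e-01 -1.87631559e+02]
 [-8.46826951e-01 -3.97555000e-01  3.53318748e-01 -3.83863448e+02]
 [-3.01600018e-03 -6.60697148e-01 -7.50646509e-01  8.93215557e+02]
 [ 0.00000000e+00  0.00000000e+00  0.00000000e+00  1.00000000e+00]] 514.1906916434901 324.5218569775121 246.99786360396652 -0.046449069822357116
scene case_left [([475.2, 282.8, 51.2], 0.59)]
scene case_right [([383.5, -328.2, 60.3], 0.89)]
scene tray [([504.2, 113.7, 8.7], 0.8)]
side [[-8.63546933e-01 -2.54506602e-01  4.35331005e-01 -5.94916006e+01]
 [-5.04266622e-01  4.38174558e-01 -7.44122457e-01  9.03929339e+02]
 [-1.36689275e-03 -8.62107561e-01 -5.06723480e-01  6.05887337e+02]
 [ 0.00000000e+00  0.00000000e+00  0.00000000e+00  1.00000000e+00]] 518.2298726096416 316.6367078895907 242.36909777188984 0.05074516356520465
side case_left [([484.9, 324.9, 51.6], 0.94)]
side case_right [([397.5, -308.8, 40.5], 0.8)]
side tray [([563.5, 173.4, 11.3], 0.61)]
```

View pics/scene0.png

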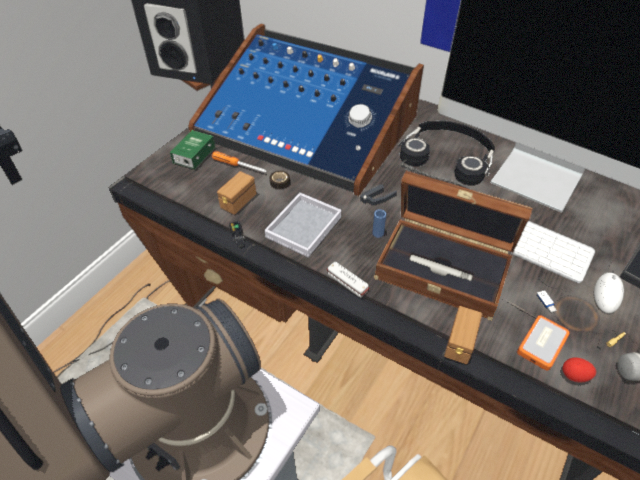

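View pics/side0.png

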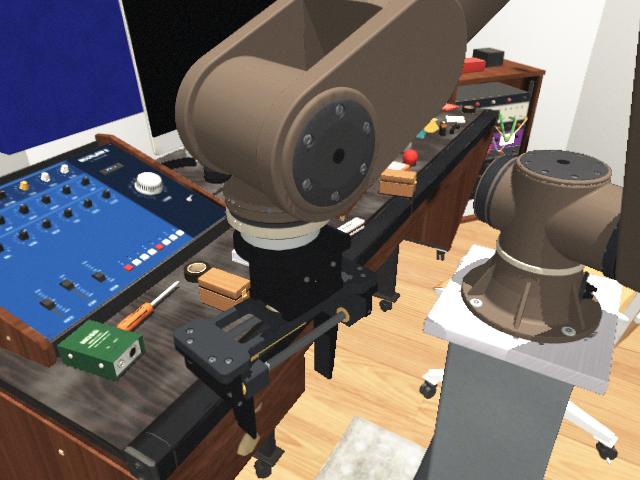

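The scene view shows the left case at about (237,192), the tray at (303,222), the right case at (463,335) and the open mic case at (450,250). In the side view the left case is at (223,290) and the right one at (398,182). I'll enlarge the scene view to pick corners.

Run:
```python
import cv2,numpy as np
a=cv2.imread("pics/scene0.png");b=cv2.imread("pics/side0.png")
f=lambda i,x,y,w,h,k:cv2.resize(i[y:y+h,x:x+w],(w*k,h*k),interpolation=cv2.INTER_CUBIC)
o=np.zeros((600,800,3),np.uint8)
o[:600,:400]=np.vstack([f(a,205,160,80,60,5),f(a,430,300,80,60,5)])
o[:300,400:]=f(a,260,190,80,60,5)
o[300:,400:]=f(b,190,260,80,60,5)
cv2.imwrite("pics/crop0.png",o)
```

```text
(no output)
```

View pics/crop0.png

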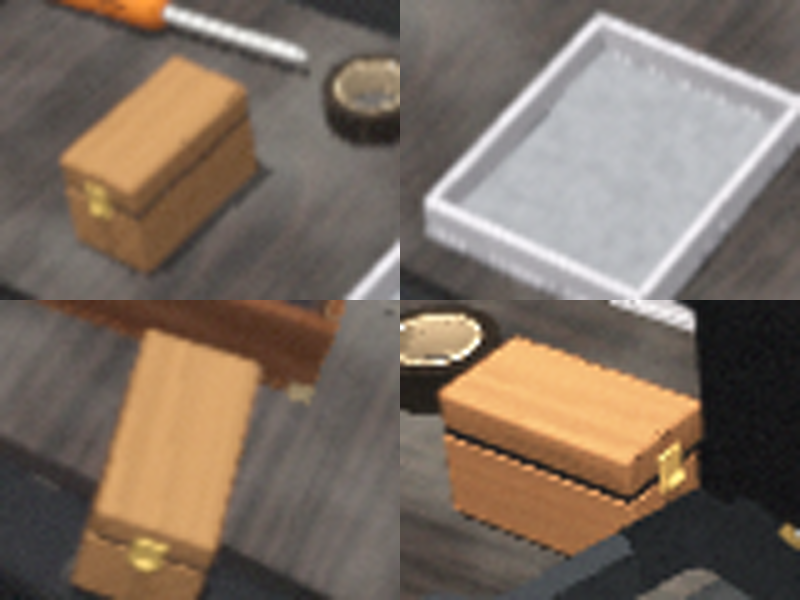

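```bash
cat > geo.py <<'E'
import numpy as np
from scipy.optimize import least_squares
def project(p,P):
    T=np.asarray(p["pose"]);c=(np.asarray(P,float)-T[:3,3])@T[:3,:3]
    s=c[:,:2]/c[:,2:];s=s*(1+p["k1"]*(s**2).sum(1,keepdims=True))
    return s*[p["fx"],p["fy"]]+[p["cx"],p["cy"]]
def fit(views,x0):
    "views: [(pic, body corners, pixels)] -> x,y,yaw deg"
    def r(v):
        c,s=np.cos(v[2]),np.sin(v[2]);R=np.array([[c,-s,0],[s,c,0],[0,0,1]])
        return np.concatenate([(project(p,np.asarray(B)@R.T+[v[0],v[1],0])-u).ravel() for p,B,u in views])
    q=least_squares(r,x0,loss="soft_l1");print(np.round([q.x[0],q.x[1],np.degrees(q.x[2])],2),"res",np.round(r(q.x),1));return q.x
E
python3 - <<'E'
from station import bot, eyes
from geo import *
p=eyes.get_image("scene");d=eyes.get_image("side")
def bx(l,w,h):return np.array([(-l,w,h),(l,w,h),(l,-w,h),(-l,-w,h)],float)/[2,2,1]
T=bx(90,46,58);B=T*[1,1,0]
C=np.vstack([T,B[[0,3,2]]])
L=np.array([(62,160),(178,57),(247,92),(130,195),(82,240),(147,272),(258,172)])/5+[205,160]
fit([(p,C,L)],[475,290,0])
S=np.array([(700,405),(518,338),(440,393),(632,467),(575,556),(455,510)])-[400,300]
# side view: clasp end near +? corners
fit([(p,C,L),(d,np.vstack([T[[3,2,1,0]],B[[0,1]]]),S/5+[190,260])],[475,290,0])
R=np.array([(97,223),(150,28),(262,68),(215,253),(75,282)])/5+[430,300]
fit([(p,C[:5],R)],[390,-320,0])
t=np.array([(200,12),(400,97),(245,300),(27,200)])/5+[260,190]
fit([(p,bx(150,120,24)[[1,2,3,0]],t)],[510,110,0])
s=bot.state();from scipy.spatial.transform import Rotation as Ro
print(s["ee_pos"],Ro.from_rotvec(s["tool_rot"]).as_matrix().round(3))
E
```

```text
[491.33 299.68  -0.99] res [-0.8 -0.5 -0.2 -0.5  0.5 -0.9  0.3 -0.4 -1.1  0.8  0.2  1.5  0.7  0.4]
[492.47 301.21  -1.09] res [-1.  -1.1 -0.3 -1.   0.3 -1.4  0.1 -0.9 -1.3  0.2 -0.   1.   0.5 -0.
  1.2 -1.1  0.4 -1.4 -0.5 -0.9 -1.1 -1.  12.8  6.8 -0.   0.7]
[ 403.6  -329.44    9.95] res [-0.1 -1.8 -0.2  0.2  0.6 -0.5  0.7  0.2 -1.1  1.8]
[506.31 112.32   1.58] res [-0.4 -0.2  1.7 -0.  -0.1 -0.1 -0.4  0.2]
[147.80401203 607.27213534 236.62717318] [[-0.972  0.236  0.   ]
 [ 0.236  0.972  0.   ]
 [-0.     0.    -1.   ]]
```

Call:
{"method": "servo_tool", "body": {
  "translation": [
    [0,0,0],
    [0,0,0],
    [-0.776,-0.667,0],
    [-0.776,-0.667,0],
    [-0.776,-0.667,0],
    [-0.776,-0.667,0],
    [-0.776,-0.667,0],
    [-0.776,-0.667,0],
    [-0.776,-0.667,0],
    [-0.776,-0.667,0],
    [-0.776,-0.667,0],
    [-0.776,-0.667,0],
    [-0.776,-0.667,0],
    [-0.776,-0.667,0],
    [-0.776,-0.667,0],
    [-0.776,-0.667,0],
    [-0.776,-0.667,0],
    [0,0,0]
  ],
  "dr": [
    [0,0,-0.141],
    [0,0,-0.141],
    [0,0,0],
    [0,0,0],
    [0,0,0],
    [0,0,0],
    [0,0,0],
    [0,0,0],
    [0,0,0],
    [0,0,0],
    [0,0,0],
    [0,0,0],
    [0,0,0],
    [0,0,0],
    [0,0,0],
    [0,0,0],
    [0,0,0],
    [0,0,0]
  ],
  "grip": [0,0,0,0,0,0,0,0,0,0,0,0,0,0,0,0,0,0],
  "squeeze": 30
}}

```text
t: 2.75
ee_pos: [492.9, 300.0, 236.5]
tool_rot: [0.031, 3.141, 0.0]
contact_force: [-0.1, -1.0, 0.2]
finger_gap: 95.4
grasp_force: 0.0
```

Run:
```python
from station import bot, eyes
import cv2
from geo import *
from scipy.spatial.transform import Rotation as Ro
p=eyes.get_image("wrist");cv2.imwrite("pics/wrist1.png",p["img"][:,:,::-1])
for n in("scene","side"):
    q=eyes.get_image(n);cv2.imwrite(f"pics/{n}1.png",q["img"][:,:,::-1])
s=bot.state();print(s["t"],s["ee_pos"],Ro.from_rotvec(s["tool_rot"]).as_matrix().round(3),s["contact_force"])
B=[(x+492,y+300.5,58) for x,y in((-45,23),(45,23),(45,-23),(-45,-23))]
print(project(p,B).round(0))
```

```text
2.9 [491.24104576 301.49163912 236.6251592 ] [[-1.     0.017 -0.   ]
 [ 0.017  1.     0.   ]
 [ 0.     0.    -1.   ]] [-0.11918138  0.22089067  0.46665864]
[[342. 185.]
 [342. 274.]
 [297. 275.]
 [294. 186.]]
```

View pics/wrist1.png

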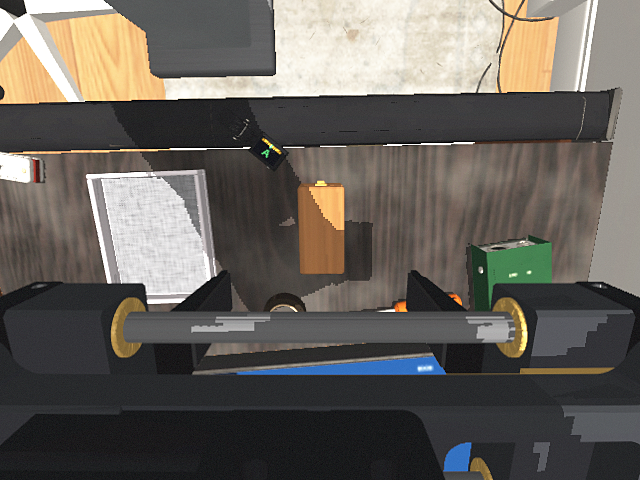

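The wrist view confirms the left case, with corners at about (299,184), (343,184), (344,274) and (298,273). That matches the prediction to within 2–4 px, so I'll descend and grip.

Call:
{"method": "servo_tool", "body": {
  "translation": [
    [0,0,0.95],
    [0,0,0.95],
    [0,0,0.95],
    [0,0,0.95],
    [0,0,0.95],
    [0,0,0.95],
    [0,0,0.35],
    [0,0,0.35],
    [0,0,0],
    [0,0,0],
    [0,0,0],
    [0,0,0],
    [0,0,0],
    [0,0,0]
  ],
  "dr": [
    [0,0,0],
    [0,0,0],
    [0,0,0],
    [0,0,0],
    [0,0,0],
    [0,0,0],
    [0,0,0],
    [0,0,0],
    [0,0,0],
    [0,0,0],
    [0,0,0],
    [0,0,0],
    [0,0,0],
    [0,0,0]
  ],
  "grip": [0,0,0,0,0,0,0,0,0,1,1,1,1,1],
  "squeeze": 35
}}

```text
t: 4.65
ee_pos: [491.8, 301.1, 44.7]
tool_rot: [0.027, 3.141, 0.0]
contact_force: [0.4, 0.6, 0.1]
finger_gap: 50.7
grasp_force: 0.0
```

Still closing.

Call:
{"method": "servo_tool", "body": {
  "translation": [
    [0,0,0],
    [0,0,0],
    [0,0,0]
  ],
  "dr": [
    [0,0,0],
    [0,0,0],
    [0,0,0]
  ],
  "grip": [1,1,1]
}}

```text
t: 5.03
ee_pos: [491.9, 301.3, 44.7]
tool_rot: [0.027, 3.141, 0.001]
contact_force: [0.6, 2.4, -0.0]
finger_gap: 45.7
grasp_force: 35.0
```

Call:
{"method": "servo_tool", "body": {
  "translation": [
    [0,0,-0.35],
    [0,0,-0.6],
    [0,0,-0.6],
    [0,0,-0.6],
    [0,0,-0.6],
    [0,0,-0.4],
    [0,0,-0.2],
    [0,0,0],
    [0,0,0],
    [0,0,0],
    [0,0,0],
    [0,0,0],
    [0,0,0],
    [0,0,0],
    [0,0,0]
  ],
  "dr": [
    [0,0,0],
    [0,0,0],
    [0,0,0],
    [0,0,0],
    [0,0,0],
    [0,0,0],
    [0,0,0],
    [0,0,0],
    [0,0,0],
    [0,0,0],
    [0,0,0],
    [0,0,0],
    [0,0,0],
    [0,0,0],
    [0,0,0]
  ],
  "grip": [1,1,1,1,1,1,1,1,1,1,1,1,1,1,1]
}}

```text
t: 6.9
ee_pos: [491.8, 301.1, 145.1]
tool_rot: [0.027, 3.141, 0.0]
contact_force: [0.0, 0.0, -6.8]
finger_gap: 46.0
grasp_force: 35.0
```

Call:
{"method": "servo_tool", "body": {
  "translation": [
    [0,0,0],
    [0,0,0],
    [0,0,0]
  ],
  "dr": [
    [0,0,0],
    [0,0,0],
    [0,0,0]
  ],
  "grip": [1,1,1]
}}

```text
t: 7.28
ee_pos: [491.8, 301.1, 145.1]
tool_rot: [0.027, 3.141, 0.0]
contact_force: [-0.5, -0.4, -5.2]
finger_gap: 45.9
grasp_force: 35.0
```

About 6 N, or 0.6 kg, so the left case is the heavy one. I'll set it down, release it and rise above the lid.

Call:
{"method": "servo_tool", "body": {
  "translation": [
    [0,0,0.4],
    [0,0,0.65],
    [0,0,0.65],
    [0,0,0.65],
    [0,0,0.5],
    [0,0,0.3],
    [0,0,0.15],
    [0,0,0.04],
    [0,0,0],
    [0,0,0]
  ],
  "dr": [
    [0,0,0],
    [0,0,0],
    [0,0,0],
    [0,0,0],
    [0,0,0],
    [0,0,0],
    [0,0,0],
    [0,0,0],
    [0,0,0],
    [0,0,0]
  ],
  "grip": [1,1,1,1,1,1,1,1,1,1]
}}

```text
t: 8.52
ee_pos: [492.0, 301.2, 45.4]
tool_rot: [0.027, 3.141, 0.001]
contact_force: [-0.3, -0.2, -6.0]
finger_gap: 45.6
grasp_force: 35.0
```

Call:
{"method": "servo_tool", "body": {
  "translation": [
    [0,0,0],
    [0,0,0],
    [0,0,0],
    [0,0,0],
    [0,0,-0.8],
    [0,0,-1],
    [0,0,-1],
    [0,0,-1],
    [0,0,-1],
    [0,0,-1],
    [0,0,-1],
    [0,0,-1]
  ],
  "dr": [
    [0,0,0],
    [0,0,0],
    [0,0,0],
    [0,0,0],
    [0,0,0],
    [0,0,0],
    [0,0,0],
    [0,0,0],
    [0,0,0],
    [0,0,0],
    [0,0,0],
    [0,0,0]
  ],
  "grip": [0,0,0,0,0,0,0,0,0,0,0,0]
}}

```text
t: 10.02
ee_pos: [491.6, 301.0, 280.0]
tool_rot: [0.027, 3.141, 0.0]
contact_force: [-0.5, 0.6, -1.4]
finger_gap: 95.3
grasp_force: 0.0
```

Run:
```python
from station import bot, eyes
import cv2
from geo import *
s=bot.state();print(s["t"],s["ee_pos"],s["tool_rot"],s["finger_gap"],s["q"])
p=eyes.get_image("scene")
# back-project a few mic-case pixels at assumed heights
def bp(u,z):
    return least_squares(lambda v:(project(p,[[v[0],v[1],z]])-u)[0],[450,-200]).x.round(0)
for n,u,z in(("lidtopL",(404,176),210),("lidtopR",(530,214),210),("lidbaseL",(398,228),60),("frontL",(377,272),55),("frontR",(490,308),50),("mixer",(355,188),20)):print(n,bp(u,z))
```

```text
10.025 [491.61262019 301.04687856 280.0229478 ] [2.71609334e-02 3.14136475e+00 1.44837121e-04] 95.31067362579634 [ 4.34879097e-01  3.80168885e-01  1.62401756e+00  3.95317376e-05
  1.13726685e+00 -1.11864182e+00]
lidtopL [567. -97.]
lidtopR [ 596. -347.]
lidbaseL [ 567. -101.]
frontL [ 435. -119.]
frontR [ 477. -352.]
mixer [670.  67.]
```

Call:
{"method": "servo_tool", "body": {
  "translation": [
    [0,0,0],
    [0,0,0],
    [0.297,-0.917,0],
    [0.297,-0.917,0],
    [0.297,-0.917,0],
    [0.297,-0.917,0],
    [0.297,-0.917,0],
    [0.297,-0.917,0],
    [0.297,-0.917,0],
    [0.297,-0.917,0],
    [0.297,-0.917,0],
    [0.297,-0.917,0],
    [0.297,-0.917,0],
    [0.297,-0.917,0],
    [0.297,-0.917,0],
    [0.297,-0.917,0],
    [0.297,-0.917,0],
    [0.297,-0.917,0],
    [0.297,-0.917,0],
    [0.297,-0.917,0]
  ],
  "dr": [
    [0,0,-0.122],
    [0,0,-0.122],
    [0,0,0],
    [0,0,0],
    [0,0,0],
    [0,0,0],
    [0,0,0],
    [0,0,0],
    [0,0,0],
    [0,0,0],
    [0,0,0],
    [0,0,0],
    [0,0,0],
    [0,0,0],
    [0,0,0],
    [0,0,0],
    [0,0,0],
    [0,0,0],
    [0,0,0],
    [0,0,0]
  ],
  "grip": [0,0,0,0,0,0,0,0,0,0,0,0,0,0,0,0,0,0,0,0]
}}

```text
t: 12.58
ee_pos: [419.4, -215.3, 278.9]
tool_rot: [-0.273, 3.13, 0.0]
contact_force: [0.7, 0.0, -0.1]
finger_gap: 94.8
grasp_force: 0.0
```

Call:
{"method": "servo_tool", "body": {
  "translation": [
    [0.297,-0.917,0],
    [0.297,-0.917,0],
    [0.297,-0.917,0],
    [0.297,-0.917,0],
    [0,0,0]
  ],
  "dr": [
    [0,0,0],
    [0,0,0],
    [0,0,0],
    [0,0,0],
    [0,0,0]
  ],
  "grip": [0,0,0,0,0]
}}

```text
t: 13.2
ee_pos: [403.3, -330.2, 278.5]
tool_rot: [0.27, -3.13, -0.0]
contact_force: [-0.6, 1.1, -0.7]
finger_gap: 94.8
grasp_force: 0.0
```

Run:
```python
from station import bot, eyes
import cv2
from geo import *
p=eyes.get_image("wrist")
s=bot.state();print(s["t"],s["ee_pos"],s["tool_rot"],s["q"])
a=np.radians(10);R=np.array([[np.cos(a),-np.sin(a)],[np.sin(a),np.cos(a)]])
B=[(*(R@v+[403.6,-329.4]),58) for v in((-45,23),(45,23),(45,-23),(-45,-23))]
u=project(p,B);print(u.round(0))
c=u.mean(0).round().astype(int);x,y=max(c[0]-100,0),max(c[1]-75,0)
i=cv2.resize(p["img"][y:y+150,x:x+200,::-1],(800,600),interpolation=cv2.INTER_CUBIC)
print(x,y)
cv2.imwrite("pics/wrist2.png",i)
```

```text
13.25 [ 403.39470371 -329.16314409  278.55914009] [ 2.71362189e-01 -3.12960216e+00 -9.25614168e-04] [-8.11407991e-01  2.98679553e-01  1.75523657e+00  1.95939077e-04
  1.08829179e+00 -2.55527905e+00]
[[340. 184.]
 [339. 263.]
 [299. 264.]
 [297. 185.]]
219 149
```

View pics/wrist2.png

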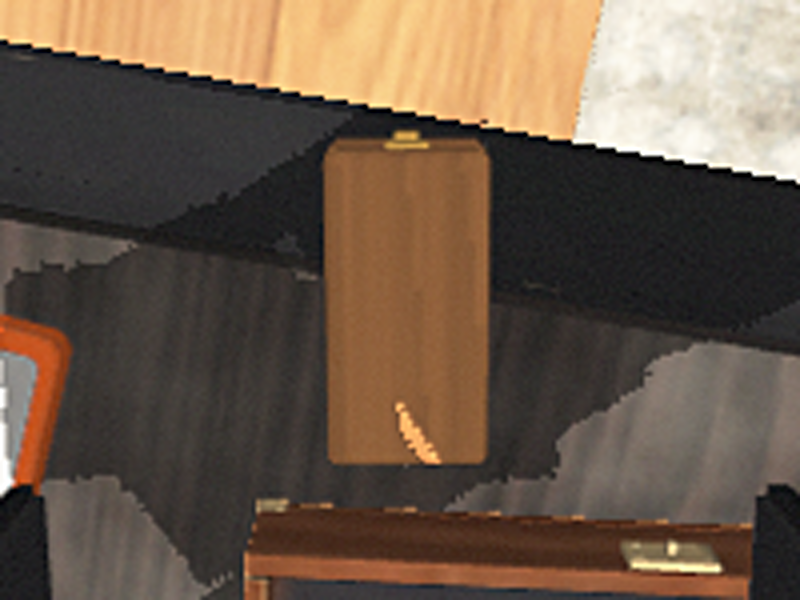

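The right case matches the prediction to about 1 mm (crop x 326–488, rows 138–463), and the mic case front sits below it at row 510. I'll descend, grip and lift.

Call:
{"method": "servo_tool", "body": {
  "translation": [
    [0,0,0.9],
    [0,0,0.9],
    [0,0,0.9],
    [0,0,0.9],
    [0,0,0.9],
    [0,0,0.9],
    [0,0,0.9],
    [0,0,0.8],
    [0,0,0.45],
    [0,0,0.25],
    [0,0,0],
    [0,0,0],
    [0,0,0],
    [0,0,0],
    [0,0,0],
    [0,0,0],
    [0,0,0],
    [0,0,0],
    [0,0,0]
  ],
  "dr": [
    [0,0,0],
    [0,0,0],
    [0,0,0],
    [0,0,0],
    [0,0,0],
    [0,0,0],
    [0,0,0],
    [0,0,0],
    [0,0,0],
    [0,0,0],
    [0,0,0],
    [0,0,0],
    [0,0,0],
    [0,0,0],
    [0,0,0],
    [0,0,0],
    [0,0,0],
    [0,0,0],
    [0,0,0]
  ],
  "grip": [0,0,0,0,0,0,0,0,0,0,0,1,1,1,1,1,1,1,1],
  "squeeze": 35
}}

```text
t: 15.62
ee_pos: [403.7, -328.8, 44.9]
tool_rot: [0.274, -3.13, -0.0]
contact_force: [-0.0, 1.3, 1.8]
finger_gap: 45.7
grasp_force: 35.0
```

Call:
{"method": "servo_tool", "body": {
  "translation": [
    [0,0,-0.35],
    [0,0,-0.6],
    [0,0,-0.6],
    [0,0,-0.6],
    [0,0,-0.6],
    [0,0,-0.4],
    [0,0,-0.2],
    [0,0,0],
    [0,0,0],
    [0,0,0],
    [0,0,0],
    [0,0,0],
    [0,0,0],
    [0,0,0],
    [0,0,0]
  ],
  "dr": [
    [0,0,0],
    [0,0,0],
    [0,0,0],
    [0,0,0],
    [0,0,0],
    [0,0,0],
    [0,0,0],
    [0,0,0],
    [0,0,0],
    [0,0,0],
    [0,0,0],
    [0,0,0],
    [0,0,0],
    [0,0,0],
    [0,0,0]
  ],
  "grip": [1,1,1,1,1,1,1,1,1,1,1,1,1,1,1]
}}

```text
t: 17.5
ee_pos: [403.7, -328.9, 145.4]
tool_rot: [-0.273, 3.13, 0.0]
contact_force: [-0.1, 0.1, -2.0]
finger_gap: 45.8
grasp_force: 35.0
```

Call:
{"method": "servo_tool", "body": {
  "translation": [
    [0,0,0],
    [0,0,0],
    [0,0,0]
  ],
  "dr": [
    [0,0,0],
    [0,0,0],
    [0,0,0]
  ],
  "grip": [1,1,1]
}}

```text
t: 17.88
ee_pos: [403.7, -328.9, 145.4]
tool_rot: [0.274, -3.13, -0.0]
contact_force: [-0.0, -0.1, -2.4]
finger_gap: 45.8
grasp_force: 35.0
```

About 2.2 N, so the right case is the light one. I'll set it back down where it stood.

Call:
{"method": "servo_tool", "body": {
  "translation": [
    [0,0,0.4],
    [0,0,0.65],
    [0,0,0.65],
    [0,0,0.65],
    [0,0,0.5],
    [0,0,0.3],
    [0,0,0.15],
    [0,0,0.05],
    [0,0,0],
    [0,0,0]
  ],
  "dr": [
    [0,0,0],
    [0,0,0],
    [0,0,0],
    [0,0,0],
    [0,0,0],
    [0,0,0],
    [0,0,0],
    [0,0,0],
    [0,0,0],
    [0,0,0]
  ],
  "grip": [1,1,1,1,1,1,1,1,1,1]
}}

```text
t: 19.12
ee_pos: [403.8, -329.0, 45.2]
tool_rot: [-0.273, 3.129, -0.001]
contact_force: [0.5, 0.3, -1.8]
finger_gap: 45.8
grasp_force: 35.0
```

Call:
{"method": "servo_tool", "body": {
  "translation": [
    [0,0,0],
    [0,0,0],
    [0,0,0],
    [0,0,0],
    [0,0,-0.8],
    [0,0,-1],
    [0,0,-1],
    [0,0,-1],
    [0,0,-1],
    [0,0,-1],
    [0,0,-1],
    [0,0,-1],
    [0,0,0]
  ],
  "dr": [
    [0,0,0],
    [0,0,0],
    [0,0,0],
    [0,0,0],
    [0,0,0],
    [0,0,0],
    [0,0,0],
    [0,0,0],
    [0,0,0],
    [0,0,0],
    [0,0,0],
    [0,0,0],
    [0,0,0]
  ],
  "grip": [0,0,0,0,0,0,0,0,0,0,0,0,0]
}}

```text
t: 20.75
ee_pos: [404.1, -329.3, 280.7]
tool_rot: [-0.273, 3.127, -0.004]
contact_force: [-0.6, 0.4, -1.4]
finger_gap: 95.0
grasp_force: 0.0
```

Call:
{"method": "servo_tool", "body": {
  "translation": [
    [-0.297,0.917,0],
    [-0.297,0.917,0],
    [-0.297,0.917,0],
    [-0.297,0.917,0],
    [-0.297,0.917,0],
    [-0.297,0.917,0],
    [-0.297,0.917,0],
    [-0.297,0.917,0],
    [-0.297,0.917,0],
    [-0.297,0.917,0],
    [-0.297,0.917,0],
    [-0.297,0.917,0],
    [-0.297,0.917,0],
    [-0.297,0.917,0],
    [-0.297,0.917,0],
    [-0.297,0.917,0],
    [-0.297,0.917,0],
    [-0.297,0.917,0],
    [-0.297,0.917,0],
    [-0.297,0.917,0]
  ],
  "dr": [
    [0,0,0],
    [0,0,0],
    [0,0,0],
    [0,0,0],
    [0,0,0],
    [0,0,0],
    [0,0,0],
    [0,0,0],
    [0,0,0],
    [0,0,0],
    [0,0,0],
    [0,0,0],
    [0,0,0],
    [0,0,0],
    [0,0,0],
    [0,0,0],
    [0,0,0],
    [0,0,0],
    [0,0,0],
    [0,0,0]
  ],
  "grip": [0,0,0,0,0,0,0,0,0,0,0,0,0,0,0,0,0,0,0,0]
}}

```text
t: 23.25
ee_pos: [483.5, 244.7, 277.7]
tool_rot: [0.273, -3.128, 0.001]
contact_force: [-0.7, 0.3, -0.1]
finger_gap: 95.2
grasp_force: 0.0
```

Call:
{"method": "servo_tool", "body": {
  "translation": [
    [-0.297,0.917,0],
    [-0.297,0.917,0],
    [0,0,0],
    [0,0,0],
    [0,0,0]
  ],
  "dr": [
    [0,0,0],
    [0,0,0],
    [0,0,0.122],
    [0,0,0.122],
    [0,0,0]
  ],
  "grip": [0,0,0,0,0]
}}

```text
t: 23.88
ee_pos: [491.5, 301.1, 277.8]
tool_rot: [-0.026, -3.14, 0.001]
contact_force: [-0.3, 0.6, -0.4]
finger_gap: 94.8
grasp_force: 0.0
```

Run:
```python
from station import bot, eyes
import cv2
from geo import *
p=eyes.get_image("wrist")
s=bot.state();print(s["t"],s["ee_pos"],s["tool_rot"])
B=[(x+492,y+300.5,58) for x,y in((-45,23),(45,23),(45,-23),(-45,-23))]
a=np.radians(1.58);R=np.array([[np.cos(a),-np.sin(a)],[np.sin(a),np.cos(a)]])
Tt=[(*(R@v+[506.3,112.3]),24) for v in((-75,60),(75,60),(75,-60),(-75,-60))]
i=p["img"][:,:,::-1].copy()
for q in(B,Tt):cv2.polylines(i,[project(p,q).round().astype(np.int32)],True,(0,0,255),1)
cv2.imwrite("pics/wrist3.png",cv2.resize(i[120:320,60:380],(800,500),interpolation=cv2.INTER_CUBIC))
```

```text
23.925 [491.52351575 301.03538245 278.03347379] [-2.39462892e-02 -3.14030033e+00  7.18344846e-04]
```

View pics/wrist3.png

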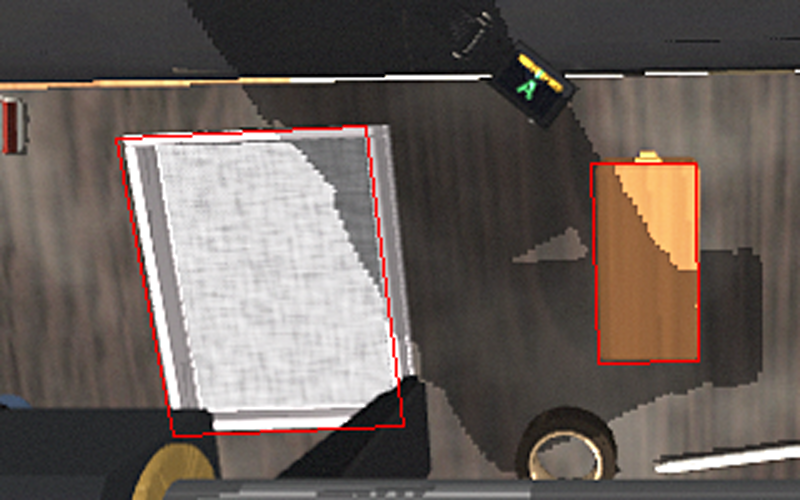

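The overlay fits both: tray corners at about (118,137) and (370,127), case at (595–698, 163–362). I'll grip the heavy left case.

Call:
{"method": "servo_tool", "body": {
  "translation": [
    [0,0,0.9],
    [0,0,0.9],
    [0,0,0.9],
    [0,0,0.9],
    [0,0,0.9],
    [0,0,0.9],
    [0,0,0.9],
    [0,0,0.77],
    [0,0,0.45],
    [0,0,0.25],
    [0,0,0],
    [0,0,0],
    [0,0,0],
    [0,0,0],
    [0,0,0],
    [0,0,0],
    [0,0,0],
    [0,0,0],
    [0,0,0]
  ],
  "dr": [
    [0,0,0],
    [0,0,0],
    [0,0,0],
    [0,0,0],
    [0,0,0],
    [0,0,0],
    [0,0,0],
    [0,0,0],
    [0,0,0],
    [0,0,0],
    [0,0,0],
    [0,0,0],
    [0,0,0],
    [0,0,0],
    [0,0,0],
    [0,0,0],
    [0,0,0],
    [0,0,0],
    [0,0,0]
  ],
  "grip": [0,0,0,0,0,0,0,0,0,0,0,1,1,1,1,1,1,1,1],
  "squeeze": 35
}}

```text
t: 26.3
ee_pos: [491.8, 301.2, 45.9]
tool_rot: [0.027, 3.141, 0.0]
contact_force: [-0.3, -0.1, 1.2]
finger_gap: 45.8
grasp_force: 35.0
```

Call:
{"method": "servo_tool", "body": {
  "translation": [
    [0,0,-0.35],
    [0,0,-0.6],
    [0,0,-0.6],
    [0,0,-0.6],
    [0,0,-0.4],
    [0,0,-0.2],
    [0,0,0],
    [0,0,0]
  ],
  "dr": [
    [0,0,0],
    [0,0,0],
    [0,0,0],
    [0,0,0],
    [0,0,0],
    [0,0,0],
    [0,0,-0.055],
    [0,0,0]
  ],
  "grip": [1,1,1,1,1,1,1,1]
}}

```text
t: 27.3
ee_pos: [491.6, 301.0, 128.2]
tool_rot: [0.04, -3.141, 0.0]
contact_force: [0.2, -0.0, -6.2]
finger_gap: 45.5
grasp_force: 35.0
```

Call:
{"method": "servo_tool", "body": {
  "translation": [
    [0,-0.35,0],
    [-0.035,-0.65,0],
    [-0.035,-0.65,0],
    [-0.035,-0.65,0],
    [-0.035,-0.65,0],
    [-0.035,-0.65,0],
    [-0.035,-0.65,0],
    [-0.035,-0.65,0],
    [-0.035,-0.65,0],
    [-0.035,-0.5,0],
    [-0.035,-0.25,0],
    [0,0,0],
    [0,0,0],
    [0,0,0]
  ],
  "dr": [
    [0,0,0],
    [0,0,0],
    [0,0,0],
    [0,0,0],
    [0,0,0],
    [0,0,0],
    [0,0,0],
    [0,0,0],
    [0,0,0],
    [0,0,0],
    [0,0,0],
    [0,0,0],
    [0,0,0],
    [0,0,0]
  ],
  "grip": [1,1,1,1,1,1,1,1,1,1,1,1,1,1]
}}

```text
t: 29.05
ee_pos: [507.1, 112.9, 128.3]
tool_rot: [0.042, -3.141, -0.0]
contact_force: [-0.6, 1.0, -5.1]
finger_gap: 45.8
grasp_force: 35.0
```

Run:
```python
from station import bot, eyes
import cv2
p=eyes.get_image("scene");s=bot.state();print(s["t"],s["ee_pos"],s["contact_force"])
cv2.imwrite("pics/scene4.png",cv2.resize(p["img"][120:280,200:400,::-1],(750,600),interpolation=cv2.INTER_CUBIC))
```

```text
29.1 [507.08057754 112.90118015 128.30055614] [-0.12355172  0.42730955 -5.7553379 ]
```

View pics/scene4.png

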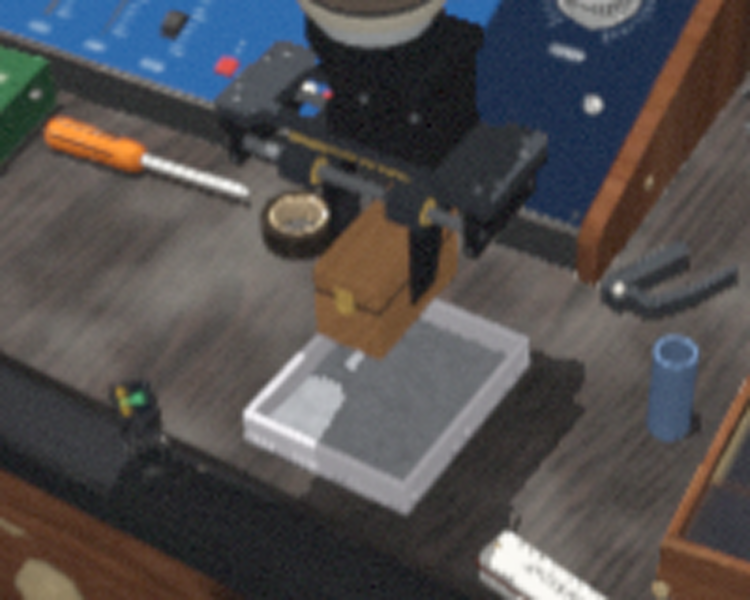

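The case is held level above the tray (case at about (390,290), tray centred near (390,400)). I'll lower it.

Call:
{"method": "servo_tool", "body": {
  "translation": [
    [0,0,0.4],
    [0,0,0.6],
    [0,0,0.6],
    [0,0,0.5],
    [0,0,0.25],
    [0,0,0.12],
    [0,0,0.08],
    [0,0,0.03],
    [0,0,0],
    [0,0,0]
  ],
  "dr": [
    [0,0,0],
    [0,0,0],
    [0,0,0],
    [0,0,0],
    [0,0,0],
    [0,0,0],
    [0,0,0],
    [0,0,0],
    [0,0,0],
    [0,0,0]
  ],
  "grip": [1,1,1,1,1,1,1,1,1,1]
}}

```text
t: 30.35
ee_pos: [507.3, 112.5, 51.2]
tool_rot: [-0.041, 3.141, 0.0]
contact_force: [0.4, 0.9, -6.4]
finger_gap: 46.0
grasp_force: 35.0
```

Still bearing the full weight, so I'll creep down a little more.

Call:
{"method": "servo_tool", "body": {
  "translation": [
    [0,0,0.02],
    [0,0,0.01],
    [0,0,0]
  ],
  "dr": [
    [0,0,0],
    [0,0,0],
    [0,0,0]
  ],
  "grip": [1,1,1]
}}

```text
t: 30.72
ee_pos: [507.3, 112.5, 50.8]
tool_rot: [-0.041, 3.14, 0.0]
contact_force: [-2.8, 0.1, 6.5]
finger_gap: 46.2
grasp_force: 35.0
```

Contact. I'll open partly, rise, then back away.

Call:
{"method": "servo_tool", "body": {
  "translation": [
    [0,0,0],
    [0,0,0],
    [0,0,0],
    [0,0,0],
    [0,0,-0.5],
    [0,0,-1],
    [0,0,-1],
    [0,0,-1],
    [0,0,-1],
    [0,0,-1],
    [0,0,-1],
    [0,0,-1],
    [0,0,0]
  ],
  "dr": [
    [0,0,0],
    [0,0,0],
    [0,0,0],
    [0,0,0],
    [0,0,0],
    [0,0,0],
    [0,0,0],
    [0,0,0],
    [0,0,0],
    [0,0,0],
    [0,0,0],
    [0,0,0],
    [0,0,0]
  ],
  "grip": [0.26,0.26,0.26,0.26,0.26,0.26,0.26,0.26,0.26,0.26,0.26,0.26,0.26]
}}

```text
t: 32.35
ee_pos: [507.5, 112.5, 277.8]
tool_rot: [-0.041, 3.137, 0.001]
contact_force: [-0.4, 0.5, -0.6]
finger_gap: 70.3
grasp_force: 0.0
```

Run:
```python
from station import bot, eyes
import cv2
p=eyes.get_image("scene");s=bot.state();print(s["t"],s["ee_pos"],s["contact_force"],s["finger_gap"])
cv2.imwrite("pics/scene5.png",p["img"][120:400,180:540,::-1].repeat(2,0).repeat(2,1))
```

```text
32.4 [507.00072518 112.46174801 276.20051191] [ 0.38645319  0.04159539 -0.15487621] 70.68936084248793
```

View pics/scene5.png

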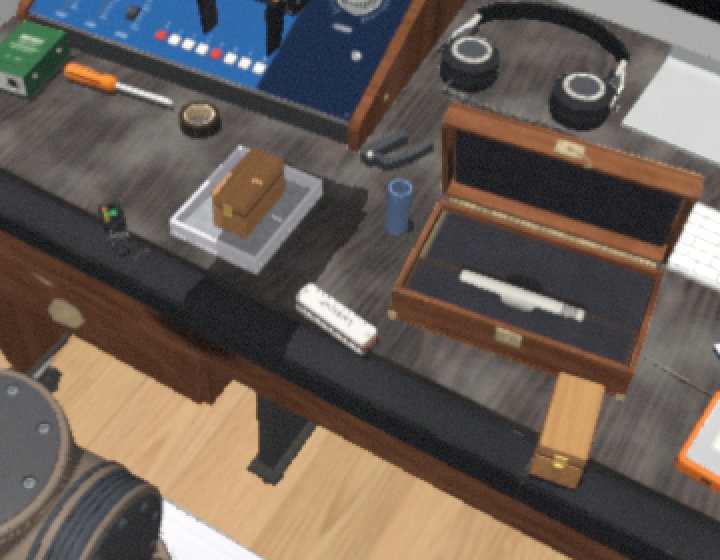

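The heavy case stands upright inside the tray at about (248,195), and the light one stands upright on the desk at about (568,430). The gripper is clear, so I'm handing in.

```bash
python3 -c "
from station import bot
print(bot.finish_job())"
```

```text
the job is handed in; nothing more can be done
None
```

The left case is the heavier one (about 0.6 kg against about 0.2 kg) and now stands upright in the tray; the lighter right case is back upright on the desk where it started, I read "beside it" as leaving it there, and the job is handed in.

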